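Check a turned foot with a plunger gauge

ROBOT

A 6-joint arm with a two-finger parallel gripper is mounted at the origin on a cart in front of the work surface, level with it; the furniture and walls round the work are solid. World frame = base frame: x ahead of the robot, y to its left, z up, the work surface at z = 0. Lengths are in m, angles in rad, forces in N, time in s.
With the tool pointing down it reaches from about 0.275 to 1 m from the base axis. Payload 8.4 kg.
Tool frame: the origin (TCP) lies between the finger pads; the fingertips stand 22 mm ahead of it and the grasp point (between the pads) lies 3 mm ahead of it; z points along the fingers, y is the line along which they close (so a half turn about z gives the same grasp; the last joint's range is limited). The gripper opens to 85 mm and grips with 20 to 120 N. Pads are 22 mm wide; open, the fingers measure 114 mm over their backs; the gripper's body (76 mm by 85 mm) begins 54 mm behind the grasp point. The pads swing forward as they close: fully open they stand 13 mm farther back than shut.
Start: joints at [1.208, 0.353, 1.633, -0, 1.155, -0.002], TCP at [0.221, 0.585, 0.253] pointing down, gripper open.
Joint ranges: [-2.63, 2.63], [-0.92, 2.1], [0.06, 2.66], [-1.3, 4.44], [0, 2.69], [-3.02, 3.02]. Speed limits (rad/s): [2.22, 2.22, 2.79, 3.14, 3.14, 3.14].

INTERFACE

Orientations are given as [roll, pitch, yaw] about the fixed x, y, z axes, in that order (R = Rz(yaw) Ry(pitch) Rx(roll)).
In Python, from cell import arm, viewer, look_for, outline_of, place_of gives the robot as it stands.
- The arm moves only by the tool arm_command, never from a script. Its argument "deltas" is a list that holds one entry, the list of rows, each a list of 4 numbers: the shift along the tool's x, y, z normalised to -1 to 1, where 1 is 0.1 m, then the turn about the tool's z normalised to -1 to 1, where 1 is 2 pi rad. In form: [[[x, y, z, roll], ...]]. A call has 1 to 20 rows; each row is the pose to reach, as a shift and turn from the pose commanded when the call began, along the tool's axes at that moment, turning the shorter way round; what a row does not reach only later rows make up. A row lasts 1/12 s, in which the tool goes at most 41.7 mm and 7.16 degrees, less where a joint would pass 70% of its speed; a pose out of reach is approached as far as the arm can. A call with a number of a shift or a turn outside -1 to 1 is refused whole. A call with a gripper value outside its range is refused whole. "fingers" is the opening, from 0 (shut) to 1 (fully open), set as the call begins (left out, the last holds). The fingers move at their own pace and stop on an object; "force" is the grip in N (left out, the last holds). Time passes only in rows, so rows that repeat a pose let the fingers close. It gives the time, the measured TCP pose, the force, the opening and the grip force at its end, in the units of the state.
- arm.observe(): the state, without advancing time (a new reading comes with each control period).
- viewer.read_camera(name): name is "scene" or "side" or "wrist"; returns the picture (480x640x3 uint8, blue, green, red); there is no depth.
- viewer.camera_model(name): a dict with "fx", "fy", "cx", "cy" (pixels), "camera_from_world" (4x4, takes a point from world to camera coordinates). Camera axes: x right, y up, looking along -z (the intrinsics and any distortion apply to the point x, -y, -z); pixel columns grow to the right and rows downward; lengths in m; the calibration is good to about 2 mm. A picture is of the moment at which its call begins: read the wrist's pose just before it. camera_model takes no time and is no camera call; for the wrist camera it gives the pose at the moment of the call.
- arm.close_job(): hands the job in; it is judged then, once.
Trained networks look in the newest picture that a camera, given by its name, has taken for a name from the list of things; names that differ only in an ending like _2 or _b are one class to them, and where a whole thing is asked for, a point or a joint stands for the part that bears it (a point fixed in the world has none). Each returns a list of dicts, best first, with "conf" (0 to 1); they miss things now and then, are a little off and sometimes report something else, mostly with a low value. They report only what shows in the picture. A call takes as long as a camera call. They do not tell look-alikes from the thing itself.
- look_for(label, camera): "bbox" ([centre column, centre row, width, height] in pixels, round what is visible of it).
- outline_of(label, camera): "mask" (480x640 bool, what is visible of it) and "bbox" ([centre column, centre row, width, height] in pixels, round what is visible of it).
- place_of(label, camera): "xy" ([column, row] in pixels: a listed point, or the origin of a listed thing).
The state is a dict: "clock": time; "joint_positions": joint angles; "qd": joint speeds; "effort": joint torques, N m; "eef_pos": TCP position; "eef_rot": TCP orientation; "force": force on the tool from outside, world axes, zero at the start; "torque": the same for the moment, N m; "gripper_width": opening from 0.0 (shut) to 1.0 (fully open); "gripper_force": force on a finger pad.
Only numpy, scipy, OpenCV 4.12 (cv2) and the standard library are available. Lean on these libraries where they do the work, as an engineer would, in place of code of your own. Each camera call takes 0.05 s, during which the arm holds its last target. There are 200 camera calls.

TASK

Stand the light wooden foot with the red spot upright in the bore of the aluminium checking block, tenon down and fully home on its shoulder, and let go of it. Then lift the plunger gauge out of its green stand and hold it upright with its tip on the red spot, its plunger gently pushed about half-way in and its dial facing the same way as the block's blue-striped side; the program finishes while still holding it there. Leave the dark foot, the wooden cup and the sanding block where they are, and never press hard on the foot.

Things in the scene. Friction and masses are not known exactly. Their poses are not given: they have to be found in the camera images.
- foot_red_mid (a point): Centre, half-way up, of the turned foot of light wood with the red spot; loose, standing on its tenon. 76 mm tall, 80 g. Heights from its bottom: round tenon, 22 mm diameter, 0 to 36 mm (end chamfered 2 mm); shoulder collar, 38 mm, 36 to 43; neck, 28 mm; plain round head, 34 mm, 48 to 76 (grasp it here); flat top. z: its axis, up.
- spot (a point): Centre of the red spot, 14 mm in diameter, in the middle of the light foot's flat top, 38 mm above foot_red_mid along z.
- foot_dark_mid (a point): Centre of a second foot of the same shape in dark wood without a spot; a bystander, loose, to be left alone.
- bore_mouth (a point): Centre of the bore's mouth in the top face of the aluminium checking block, 46 mm above the bench. Bore: round, upright, 23.6 mm diameter, 2.5 mm chamfer, blind, 40 mm deep; the 36 mm tenon goes in until the shoulder sits on the face. Block: fixed, 72 x 72 x 46 mm, with low bolted lugs on two sides.
- gauge_grip (a point): Centre of the plunger gauge's orange square handle, 24 x 24 x 44 mm tall (grasp here); loose, 175 g. z: up along the gauge. The white dial (case 46 mm diameter, 22 mm thick, centred 49 mm below) faces -x. Its 34 mm square collar, underside 76 mm below, rests on the stand; below it a 12 mm stem, 30 mm long, then the plunger. Starts upright in the stand, turned up to 0.9 rad either way.
- tip (a point): Lower end of the gauge's plunger (7 mm brass ball), on the gauge's axis, 120 mm below gauge_grip when the plunger is out (less the plunger value when pushed in).
- plunger (a joint): Spring plunger of the gauge: 0 = fully out, 0.010 m = fully in. The spring gives 2 N at 0 and 400 N/m more, so 4 N half-way in (0.005 m).
- stand_mouth (a point): Centre of the top face of the green gauge stand, 54 mm above the bench, fixed, 64 x 64 mm (base plate 84 x 84 mm). The stem hangs in its square well, 16 x 16 mm, down to 44 mm below this face; two fences 4 mm high on the face keep the collar from turning: lift the gauge straight up. Its axes are turned like the gauge's at the start.
- blue_side (a point): Middle of the blue-striped side of the checking block, 36 mm from the bore axis along the block's -x and 34 mm above the bench (a blue stripe on that side and along the top edge above it). Its axes are the block's; this side looks to -x, more or less towards the robot. The dial faces right when the gauge's axes are turned like these.
- turned_cup: Turned wooden cup, 72 mm diameter, 79 mm tall, origin under its centre; loose bystander at the back.
- sanding_block: Wooden sanding block, 64 x 105 x 29 mm, origin under its centre; loose bystander at the back.
Not all that is in view belongs to the job. Leave any pink look-alike of the part that bears gauge_grip alone.

How it is judged:
By the outcome, as a careful person would: the job done as asked, in the order asked, and still so for the second after the job is handed in, while the arm keeps its last pose, push and grip.
It also fails if it takes over 51 s, if anything falls off the work surface, if the arm or the gripper's body presses on something with over 40 N, if the wrist force passes 120 N, or if a joint passes its speed limit or range.

## Working session

There is one attempt and no reset: what is moved stays moved. The work goes in short steps, Python scripts to look and compute and a tool call to move; the robot and the scene stay as the last step left them, time stands still between calls to the robot, and variables do not carry over. Pictures are saved under pics/ and viewed, at most 13 in all, crops included, and the job is handed in when it is done.

Besides the shell and the picture viewer there is one more tool, called after "Emit:" as name([rows], argument=value, ...), one row to a line, values as JSON. arm_command: Moves the arm, as the interface text tells. Scaled input: -1 to 1 covers 0.1 m each way for a shift and 2 pi rad each way for a turn. Its arguments: {"type":"object","properties":{"deltas":{"type":"array"},"fingers":{"type":"number"},"force":{"type":"number"}},"required":["deltas"]}

```bash
ls; mkdir -p pics; python3 - <<'E'
from cell import arm, viewer, look_for, outline_of, place_of
import cv2,numpy as np
print(arm.observe())
ims=[]
for c in ["scene","side"]:
    im=viewer.read_camera(c); cv2.imwrite(f"pics/{c}0.png",im)
    m=viewer.camera_model(c); print(c,{k:np.round(v,4).tolist() if not isinstance(v,(str,type(None))) else v for k,v in m.items()})
    for l in ["foot_red_mid","spot","foot_dark_mid","bore_mouth","gauge_grip","tip","stand_mouth","blue_side"]:
        print(c,l,[(np.round(d["xy"],1).tolist(),round(d["conf"],2)) for d in place_of(l,c)[:3]])
E
```

```text
pics
{'clock': 0.0, 'joint_positions': array([ 1.20760552e+00,  3.53644695e-01,  1.63413183e+00,  6.00461728e-06,
        1.15518570e+00, -2.42489149e-03]), 'qd': array([ 1.70117138e-03,  8.33825556e-04, -1.16160140e-03, -1.89799818e-03,
        6.85094035e-05,  1.07402669e-03]), 'effort': array([ 4.55998861e-04, -6.05255485e+01, -3.42073417e+01,  1.45182707e-04,
        9.42239247e-03, -4.64946515e-05]), 'eef_pos': array([0.22047609, 0.58435095, 0.2525648 ]), 'eef_rot': array([-3.14022310e+00, -8.81116159e-06,  2.78082431e+00]), 'force': array([-0.69017865, -0.21880263,  0.33233204]), 'torque': array([ 0.0272068 ,  0.00300307, -0.03383033]), 'gripper_force': 0.0, 'gripper_width': 1.0022872125390305}
scene {'fx': 476.7623, 'fy': 476.7623, 'cx': 314.4387, 'cy': 240.5984, 'camera_from_world': [[-0.9036, -0.4284, 0.0015, 0.5339], [0.2917, -0.6127, 0.7346, -0.3364], [-0.3138, 0.6642, 0.6786, -0.9854], [0.0, 0.0, 0.0, 1.0]]}
scene foot_red_mid [([258.3, 358.4], 0.79)]
scene spot [([261.3, 348.6], 0.81), ([259.4, 358.6], 0.58)]
scene foot_dark_mid [([321.0, 409.0], 0.81)]
scene bore_mouth [([329.4, 280.7], 0.67)]
scene gauge_grip [([401.1, 210.4], 0.82), ([404.1, 185.4], 0.5), ([286.2, 250.0], 0.23)]
scene tip []
scene stand_mouth [([399.9, 232.5], 0.96)]
scene blue_side [([343.5, 280.1], 0.81)]
side {'fx': 473.1771, 'fy': 473.1771, 'cx': 316.6018, 'cy': 239.1357, 'camera_from_world': [[0.9999, -0.007, -0.0136, -0.629], [0.0153, 0.3825, 0.9238, -0.0876], [-0.0012, -0.9239, 0.3826, -1.2495], [0.0, 0.0, 0.0, 1.0]]}
side foot_red_mid [([318.1, 226.9], 0.47)]
side spot [([311.3, 216.6], 0.61)]
side foot_dark_mid [([260.6, 222.7], 0.76)]
side bore_mouth [([295.2, 266.6], 0.6)]
side gauge_grip [([369.6, 302.3], 0.72), ([252.6, 317.9], 0.6)]
side tip []
side stand_mouth [([245.4, 311.5], 0.6)]
side blue_side [([285.9, 267.5], 0.92)]
```

View pics/scene0.png

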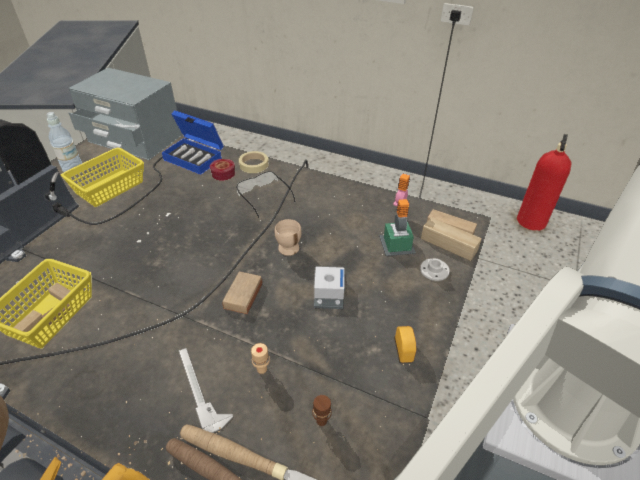

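View pics/side0.png

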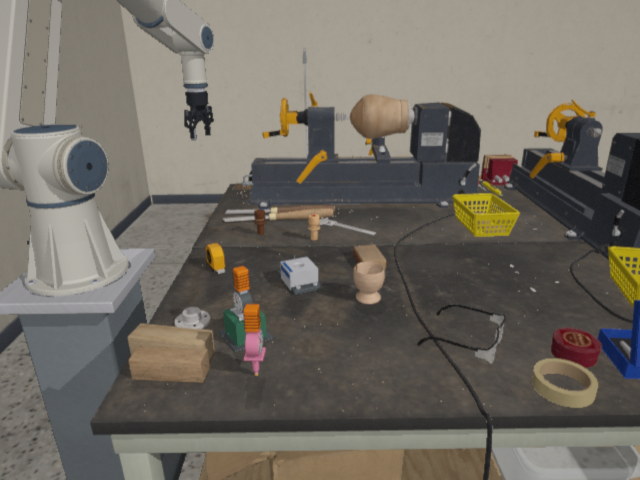

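```bash
cat > h.py <<'E'
import numpy as np, cv2
from cell import arm, viewer, look_for, outline_of, place_of
def P(c,p,m=None):
    m=m or viewer.camera_model(c); p=np.atleast_2d(p); q=(m["camera_from_world"]@np.c_[p,np.ones(len(p))].T)[:3]
    return np.c_[m["cx"]+m["fx"]*q[0]/-q[2], m["cy"]-m["fy"]*q[1]/-q[2]]
def ray(c,uv,m=None):
    m=m or viewer.camera_model(c); T=m["camera_from_world"]; R=T[:3,:3]
    d=R.T@np.array([(uv[0]-m["cx"])/m["fx"],-(uv[1]-m["cy"])/m["fy"],-1.]); return -R.T@T[:3,3], d/np.linalg.norm(d)
def atz(c,uv,z,m=None):
    o,d=ray(c,uv,m); return o+d*(z-o[2])/d[2]
def tri(rays):
    A=sum(np.eye(3)-np.outer(d,d) for o,d in rays); b=sum((np.eye(3)-np.outer(d,d))@o for o,d in rays); return np.linalg.solve(A,b)
E
python3 - <<'E'
from h import *
print({k:v for k,v in viewer.camera_model("scene").items() if "dist" in k.lower()}, viewer.camera_model("scene").keys())
D=dict(red=((258.3,358.4),(318.1,226.9),.038),spot=((261.3,348.6),(311.3,216.6),.076),dark=((321,409),(260.6,222.7),.038),bore=((329.4,280.7),(295.2,266.6),.046),grip=((401.1,210.4),(252.6,317.9),.13),grip2=((404.1,185.4),(252.6,317.9),.13),stand=((399.9,232.5),(245.4,311.5),.054),blue=((343.5,280.1),(285.9,267.5),.034))
for k,(a,b,z) in D.items():
    print(k,z,tri([ray("scene",a),ray("side",b)]).round(4),atz("scene",a,z).round(4),atz("side",b,z).round(4))
E
```

```text
{} dict_keys(['fx', 'fy', 'cx', 'cy', 'camera_from_world'])
red 0.038 [0.6313 0.2053 0.0376] [0.6262 0.2057 0.038 ] [0.6356 0.2085 0.038 ]
spot 0.076 [0.6168 0.2019 0.0741] [0.6172 0.2029 0.076 ] [0.6158 0.1955 0.076 ]
dark 0.038 [0.4571 0.2529 0.0378] [0.4567 0.2529 0.038 ] [0.4575 0.2524 0.038 ]
bore 0.046 [ 0.578  -0.0641  0.0385] [ 0.5776 -0.0578  0.046 ] [ 0.5768 -0.0808  0.046 ]
grip 0.13 [ 0.5011 -0.3606  0.0748] [ 0.4801 -0.2932  0.13  ] [ 0.5213 -0.448   0.13  ]
grip2 0.13 [ 0.5142 -0.4235  0.1143] [ 0.5064 -0.4023  0.13  ] [ 0.5213 -0.448   0.13  ]
stand 0.054 [ 0.4793 -0.2972  0.051 ] [ 0.4741 -0.2946  0.054 ] [ 0.4846 -0.3011  0.054 ]
blue 0.034 [ 0.5511 -0.0781  0.042 ] [ 0.5508 -0.085   0.034 ] [ 0.5525 -0.0603  0.034 ]
```

The scene picture shows the red-spotted foot at (260,355), the dark foot at (321,409), the block at (329,285) and the true gauge, with its orange handle at (402,208) in the green stand at (399,238). The pink look-alike is right behind the gauge at (403,187). The side picture agrees: gauge handle at (240,279), pink one at (253,330). I'll move above the red foot.

Emit:
arm_command([
  [[-1,-0.42,0,0],[-1,-0.42,0,0],[-1,-0.42,0,0],[-1,-0.42,0,0]],
], fingers=1)

```text
clock: 1.23
eef_pos: [0.3022, 0.5071, 0.2533]
eef_rot: [-3.141, 0.001, 2.778]
force: [-0.5, 0.7, 0.2]
gripper_width: 0.998
gripper_force: 0.0
```

Emit:
arm_command([
  [[-1,-0.42,0,0],[-1,-0.42,0,0],[-1,-0.42,0,0],[-1,-0.42,0,0]],
])

```text
clock: 1.57
eef_pos: [0.3809, 0.4329, 0.2534]
eef_rot: [-3.141, 0.001, 2.778]
force: [-0.3, 0.3, 0.3]
gripper_width: 0.998
gripper_force: 0.0
```

Emit:
arm_command([
  [[-1,-0.42,0,0],[-1,-0.42,0,0],[-1,-0.42,0,0],[-1,-0.42,0,0]],
])

```text
clock: 1.9
eef_pos: [0.4596, 0.3586, 0.2534]
eef_rot: [-3.142, 0.001, 2.778]
force: [-0.1, -0.2, -0.6]
gripper_width: 1.003
gripper_force: 0.0
```

Emit:
arm_command([
  [[-1,-0.42,0,0],[-1,-0.42,0,0],[-1,-0.42,0,0],[-1,-0.42,0,0],[-1,-0.42,0,0]],
])

```text
clock: 2.32
eef_pos: [0.5359, 0.2863, 0.2531]
eef_rot: [3.141, -0.0, 2.779]
force: [-0.5, -0.1, 0.6]
gripper_width: 1.002
gripper_force: 0.0
```

```bash
python3 - <<'E'
from h import *
m=viewer.camera_model("wrist"); im=viewer.read_camera("wrist"); cv2.imwrite("pics/w1.png",im)
print(np.linalg.inv(m["camera_from_world"]).round(3), m["fx"],m["cx"],m["cy"])
for l,z in [("foot_red_mid",.038),("spot",.076),("foot_dark_mid",.038),("bore_mouth",.046),("blue_side",.034)]:
    print(l,[(np.round(d["xy"],1).tolist(),round(d["conf"],2),atz("wrist",d["xy"],z,m).round(4)) for d in place_of(l,"wrist")[:3]])
# red spot by colour
hsv=cv2.cvtColor(im,cv2.COLOR_BGR2HSV)
k=((hsv[...,0]<6)|(hsv[...,0]>174))&(hsv[...,1]>170)&(hsv[...,2]>90)
n,_,st,ce=cv2.connectedComponentsWithStats(k.astype(np.uint8))
for i in range(1,n):
    if st[i,4]>40: print(st[i],ce[i],atz("wrist",ce[i],.076,m).round(4))
E
```

```text
[[ 0.354 -0.887 -0.297  0.459]
 [ 0.935  0.336  0.113  0.315]
 [-0.    -0.318  0.948  0.374]
 [ 0.     0.     0.     1.   ]] 400.1122439444226 316.43242873853444 241.64309774952426
foot_red_mid [([273.2, 319.4], 0.86, array([0.6226, 0.2096, 0.038 ]))]
spot [([264.6, 342.3], 0.73, array([0.622 , 0.2061, 0.076 ]))]
foot_dark_mid [([251.1, 127.6], 0.85, array([0.4549, 0.2605, 0.038 ]))]
bore_mouth []
blue_side []
[259 336  14  12 124] [265.74193548 341.80645161] [0.6219 0.2072 0.076 ]
```

View pics/w1.png

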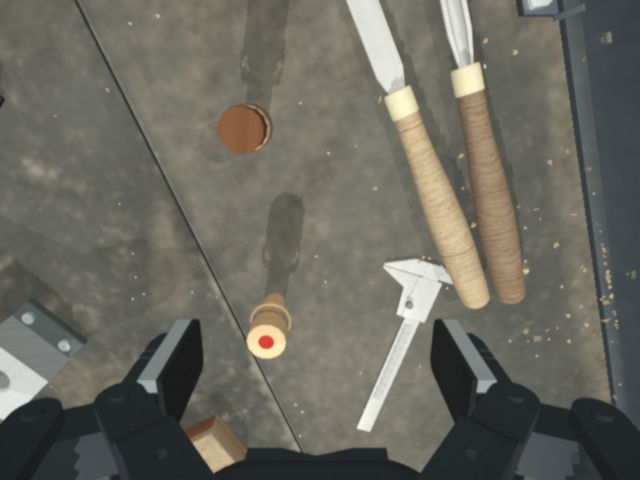

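The wrist picture shows the red foot at (266,342), clear of the caliper and the dark foot. Next: descend partway over it and re-measure.

Emit:
arm_command([
  [[-0.5,-0.2,0.3,0],[-1,-0.44,0.6,0],[-1,-0.44,0.8,0],[-1,-0.44,0.8,0],[-1,-0.44,0.8,0],[-1,-0.44,0.8,0],[-1,-0.44,0.8,0]],
])

```text
clock: 3.2
eef_pos: [0.6134, 0.2113, 0.1746]
eef_rot: [3.14, 0.001, 2.782]
force: [0.5, 0.0, 0.2]
gripper_width: 0.999
gripper_force: 0.0
```

```bash
cat >> h.py <<'E'
def red(z,cam="wrist"):
    m=viewer.camera_model(cam); im=viewer.read_camera(cam); hsv=cv2.cvtColor(im,cv2.COLOR_BGR2HSV)
    k=((hsv[...,0]<6)|(hsv[...,0]>174))&(hsv[...,1]>170)&(hsv[...,2]>90)
    n,_,st,ce=cv2.connectedComponentsWithStats(k.astype(np.uint8))
    r=[]
    for i in range(1,n):
        if st[i,4]>60: r.append((st[i].tolist(),ce[i].round(1),atz(cam,ce[i],z,m).round(4)))
    return im,r
def totool(p):
    s=arm.observe(); from scipy.spatial.transform import Rotation as R
    return (R.from_euler("xyz",s["eef_rot"]).as_matrix().T@(np.array(p)-s["eef_pos"])/0.1).round(3)
E
python3 - <<'E'
from h import *
im,r=red(.076); cv2.imwrite("pics/w2.png",im); print(r, arm.observe()["eef_pos"])
for q in r: print(totool([q[2][0],q[2][1],.071]))
o=outline_of("foot_red_mid","wrist"); print([(d["conf"],d["bbox"]) for d in o])
E
```

```text
[([305, 261, 21, 20, 320], array([315. , 270.3]), array([0.622 , 0.2072, 0.076 ]))] [0.61348162 0.21145125 0.17494373]
[-0.093 -0.011  1.04 ]
[(0.59, [316.5, 257.8, 57.7, 72.6])]
```

Emit:
arm_command([
  [[-0.093,-0.011,0.3,0],[-0.093,-0.011,0.6,0],[-0.093,-0.011,0.85,0],[-0.093,-0.011,1.0,0],[-0.093,-0.011,1.0,0],[-0.093,-0.011,1.0,0]],
])

```text
clock: 3.8
eef_pos: [0.6216, 0.2064, 0.0739]
eef_rot: [-3.142, -0.0, 2.782]
force: [-0.4, 0.3, -0.0]
gripper_width: 1.0
gripper_force: 0.0
```

Emit:
arm_command([
  [[0,0,0.04,0],[0,0,0.04,0],[0,0,0.04,0],[0,0,0.04,0],[0,0,0.04,0],[0,0,0.04,0],[0,0,0.04,0],[0,0,0.04,0],[0,0,0.04,0],[0,0,0.04,0],[0,0,0.04,0],[0,0,0.04,0]],
], fingers=0, force=30)

```text
clock: 4.8
eef_pos: [0.6226, 0.2058, 0.0703]
eef_rot: [3.141, 0.001, 2.781]
force: [-1.7, 0.3, 6.1]
gripper_width: 0.385
gripper_force: 29.6
```

```bash
python3 - <<'E'
from h import *
im,r=red(.076); cv2.imwrite("pics/w3.png",im); print(r, arm.observe())
E
```

```text
[([297, 345, 39, 34, 1043], array([316. , 361.7]), array([0.6218, 0.206 , 0.076 ]))] {'clock': 4.85, 'joint_positions': array([ 3.16889452e-01,  6.04341969e-01,  1.68811249e+00,  1.34519184e-04,
        8.47538129e-01, -8.93033736e-01]), 'qd': array([-0.00114172,  0.00068455,  0.00017481,  0.00227448, -0.00025978,
        0.00050228]), 'effort': array([-3.41005158e-01, -6.56496334e+01, -2.48019809e+01, -1.33317118e-01,
       -2.20272294e-01, -1.54464266e-03]), 'eef_pos': array([0.62262138, 0.20579559, 0.07031017]), 'eef_rot': array([3.14051066e+00, 1.18309209e-03, 2.78062993e+00]), 'force': array([-0.41540293, -0.48250657,  5.38369248]), 'torque': array([0.05811534, 0.12642725, 0.01339822]), 'gripper_force': 29.611302316188812, 'gripper_width': 0.3888272356487506}
```

View pics/w3.png

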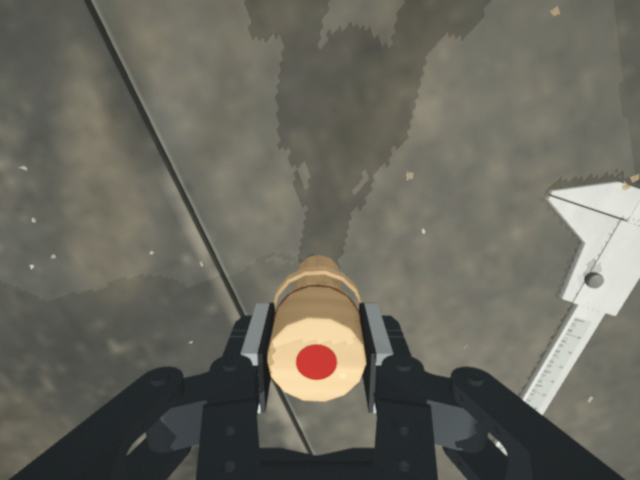

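The foot is gripped squarely (33 mm), with the spot at (316,362). I'll lift it and carry it to just beyond the block so the bore shows in the wrist view.

Emit:
arm_command([
  [[0,0,-0.1,0],[0,0,-0.4,0],[0,0,-0.8,0],[0,0,-1,0],[0,0,-1,0]],
])

```text
clock: 5.27
eef_pos: [0.6247, 0.2064, 0.1754]
eef_rot: [3.136, 0.007, 2.781]
force: [0.9, -0.0, -0.8]
gripper_width: 0.388
gripper_force: 30.0
```

Emit:
arm_command([
  [[-0.15,-0.3,-0.1,0],[-0.3,-0.7,-0.2,0],[-0.4,-0.95,-0.3,0],[-0.4,-0.95,-0.3,0]],
])

```text
clock: 5.6
eef_pos: [0.6262, 0.0979, 0.2009]
eef_rot: [-3.141, 0.002, 2.778]
force: [0.5, 0.3, 0.1]
gripper_width: 0.384
gripper_force: 30.1
```

Emit:
arm_command([
  [[-0.15,-0.3,0,0],[-0.3,-0.7,0,0],[-0.4,-0.95,0,0],[-0.4,-0.95,0,0]],
])

```text
clock: 5.93
eef_pos: [0.6291, -0.0049, 0.1987]
eef_rot: [-3.14, -0.0, 2.778]
force: [-0.6, -0.2, -0.9]
gripper_width: 0.386
gripper_force: 30.2
```

Emit:
arm_command([
  [[-0.15,-0.3,0,0],[-0.3,-0.6,0,0],[-0.3,-0.75,0,0],[-0.3,-0.75,0,0],[-0.3,-0.75,0,0]],
])

```text
clock: 6.35
eef_pos: [0.6306, -0.0811, 0.1987]
eef_rot: [3.141, -0.001, 2.779]
force: [-1.3, 0.4, -0.9]
gripper_width: 0.382
gripper_force: 30.3
```

```bash
python3 - <<'E'
from h import *
s=arm.observe(); im,r=red(s["eef_pos"][2]+.006); cv2.imwrite("pics/w4.png",im); print(r, s["eef_pos"],s["eef_rot"],s["force"],s["gripper_width"])
m=viewer.camera_model("wrist")
for l,z in [("bore_mouth",.046),("blue_side",.034)]:
    print(l,[(np.round(d["xy"],1).tolist(),round(d["conf"],2),atz("wrist",d["xy"],z,m).round(4)) for d in place_of(l,"wrist")[:3]])
E
```

```text
[([297, 345, 39, 34, 1050], array([316. , 361.6]), array([ 0.6296, -0.0809,  0.2047]))] [ 0.63063052 -0.08111728  0.19874877] [ 3.14137029e+00 -1.38170395e-03  2.77910274e+00] [-1.28574443  0.35835892 -0.85255352] 0.3824675921062679
bore_mouth [([310.5, 162.3], 0.68, array([ 0.5855, -0.0675,  0.046 ]))]
blue_side [([272.9, 117.7], 0.73, array([ 0.5497, -0.0815,  0.034 ]))]
```

View pics/w4.png

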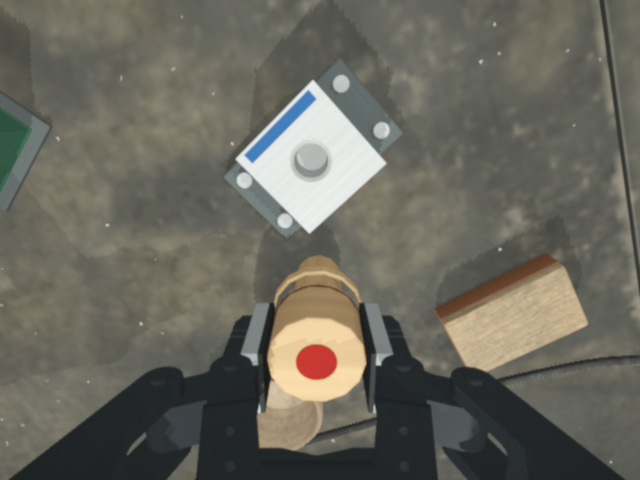

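The wrist picture shows the block's white top with corners (315,80), (386,160), (310,233) and (238,160), its bore at (311,161) and the blue stripe on the upper left. I'll fit the top face for its centre and yaw.

```bash
cat > blk.py <<'E'
from h import *
def block(im,m,near=None):
    hsv=cv2.cvtColor(im,cv2.COLOR_BGR2HSV); w=((hsv[...,2]>185)&(hsv[...,1]<40))
    blue=(hsv[...,0]>95)&(hsv[...,0]<125)&(hsv[...,1]>120)&(hsv[...,2]>80)
    k=cv2.morphologyEx((w|blue).astype(np.uint8),cv2.MORPH_OPEN,np.ones((5,5))); k[330:]=0
    n,lab,st,ce=cv2.connectedComponentsWithStats(k); i=1+np.argmax(st[1:,4])
    c,_=cv2.findContours((lab==i).astype(np.uint8),cv2.RETR_EXTERNAL,cv2.CHAIN_APPROX_NONE); c=max(c,key=cv2.contourArea)
    W=np.array([atz("wrist",p[0],.046,m)[:2] for p in c])
    r=cv2.minAreaRect((W*1000).astype(np.float32))
    bm=(lab==i)&blue; ys,xs=np.nonzero(bm); B=atz("wrist",(xs.mean(),ys.mean()),.046,m)[:2]
    return r,B,(lab==i)
E
python3 - <<'E'
from blk import *
im=cv2.imread("pics/w4.png"); m=viewer.camera_model("wrist")
r,B,k=block(im,m); print(r,B)
C=np.array(r[0])/1000; v=C-B; print("yaw rough",np.arctan2(v[1],v[0]))
g=cv2.GaussianBlur(cv2.cvtColor(im,cv2.COLOR_BGR2GRAY),(3,3),0)
# bore: darker blob inside top
kk=cv2.morphologyEx(k.astype(np.uint8),cv2.MORPH_CLOSE,np.ones((45,45)))
h=((kk>0)&(g<185)).astype(np.uint8); h[:135]=0;h[190:]=0;h[:,:280]=0;h[:,345:]=0
h=cv2.morphologyEx(h,cv2.MORPH_CLOSE,np.ones((5,5)))
n,lab,st,ce=cv2.connectedComponentsWithStats(h); i=1+np.argmax(st[1:,4])
c,_=cv2.findContours((lab==i).astype(np.uint8),cv2.RETR_EXTERNAL,cv2.CHAIN_APPROX_NONE); c=max(c,key=cv2.contourArea)
W=np.array([atz("wrist",p[0],.046,m)[:2] for p in c])*1000
print(st[i],cv2.fitEllipse(W.astype(np.float32)))
print(arm.observe()["eef_pos"],red(arm.observe()["eef_pos"][2]+.0057)[1])
E
```

```text
((585.0505981445312, -66.60899353027344), (72.39945220947266, 72.42432403564453), 22.91313362121582) [ 0.5567676  -0.07721703]
yaw rough 0.35882992572916633
[293 146  36  33 806] ((586.4880981445312, -66.73381042480469), (20.47431182861328, 23.09908676147461), 173.78306579589844)
[ 0.63118894 -0.07982592  0.1991231 ] [([297, 345, 39, 34, 1049], array([316. , 361.6]), array([ 0.6304, -0.0797,  0.2048]))]
```

Emit:
arm_command([
  [[0.25,-0.02,0,0],[0.47,-0.037,0,0],[0.47,-0.037,0.2,0],[0.47,-0.037,0.4,0],[0.47,-0.037,0.6,0],[0.47,-0.037,0.7,0],[0.47,-0.037,0.7,0],[0.47,-0.037,0.7,0]],
])

```text
clock: 7.22
eef_pos: [0.586, -0.0675, 0.1292]
eef_rot: [-3.141, -0.001, 2.781]
force: [-0.7, 0.3, 0.2]
gripper_width: 0.386
gripper_force: 30.3
```

```bash
python3 - <<'E'
from blk import *
s=arm.observe(); m=viewer.camera_model("wrist"); im,r=red(s["eef_pos"][2]+.0057); cv2.imwrite("pics/w5.png",im); print(r,s["eef_pos"],s["eef_rot"],s["force"],s["torque"])
E
```

```text
[([297, 345, 39, 34, 1049], array([316. , 361.6]), array([ 0.5852, -0.0673,  0.1349]))] [ 0.58603791 -0.0675071   0.12923174] [-3.14145010e+00 -8.06176686e-04  2.78146459e+00] [-0.6986268   0.27320979  0.2144663 ] [ 0.04327205 -0.04030932 -0.03719971]
```

View pics/w5.png

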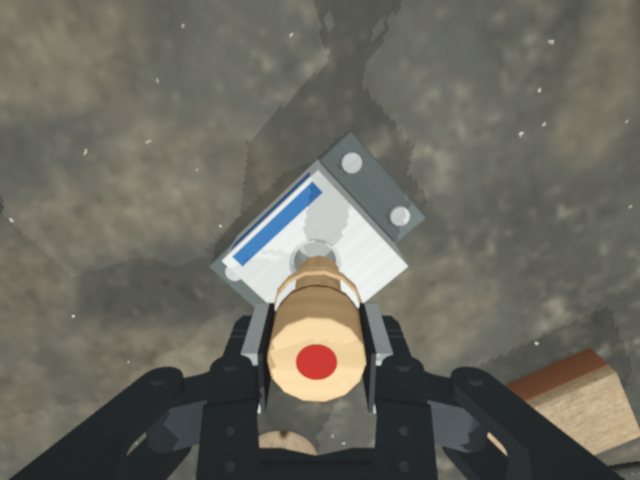

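The tenon hangs right over the bore; the visible part of the bore's mouth is at (316,255). The block's top corners are at (319,162), (407,267) and (223,260). I'll check the centre from these corners.

```bash
python3 - <<'E'
from blk import *
im=cv2.imread("pics/w5.png"); m=viewer.camera_model("wrist"); g=cv2.cvtColor(im,cv2.COLOR_BGR2GRAY)
c=np.float32([[319,162],[407,267],[223,260]]).reshape(-1,1,2)
for p in c.reshape(-1,2): print(p,(atz("wrist",p,.046,m)[:2]*1000).round(1))
ex=np.array([np.cos(.4),np.sin(.4)]);ey=np.array([-ex[1],ex[0]]);C=np.array([.5851,-.0666])
for a,b in [(-1,1),(1,1),(-1,-1),(1,-1)]:
    w=C+.036*(a*ex+b*ey); print("pred",a,b,P("wrist",[*w,.046],m).round(1))
im=viewer.read_camera("scene"); 
E
```

```text
[319. 162.] [534.8 -46.8]
[407. 267.] [605.5 -21.5]
[223. 260.] [ 566.  -114.7]
pred -1 1 [[320.  168.3]]
pred 1 1 [[409.9 263.8]]
pred -1 -1 [[224.5 259.4]]
pred 1 -1 [[315.1 342. ]]
```

Emit:
arm_command([
  [[0.002,0.006,0.05,0],[0.002,0.006,0.09,0],[0.002,0.006,0.12,0],[0.002,0.006,0.14,0],[0.002,0.006,0.16,0],[0.002,0.006,0.18,0],[0.002,0.006,0.18,0]],
])

```text
clock: 7.9
eef_pos: [0.5856, -0.0678, 0.1108]
eef_rot: [-3.141, -0.001, 2.781]
force: [-0.2, -3.6, -2.1]
gripper_width: 0.387
gripper_force: 30.0
```

Emit:
arm_command([
  [[0,-0.008,0.02,0],[0,-0.008,0.05,0],[0,-0.008,0.08,0],[0,-0.008,0.1,0],[0,-0.008,0.1,0]],
])

```text
clock: 8.32
eef_pos: [0.5855, -0.0681, 0.1007]
eef_rot: [-3.142, -0.001, 2.781]
force: [-0.1, -0.7, -1.3]
gripper_width: 0.386
gripper_force: 30.2
```

Emit:
arm_command([
  [[0,-0.002,0.04,0],[0,-0.002,0.08,0],[0,-0.002,0.12,0],[0,-0.002,0.15,0],[0,-0.002,0.17,0],[0,-0.002,0.17,0]],
])

```text
clock: 8.82
eef_pos: [0.5855, -0.0682, 0.0837]
eef_rot: [-3.142, -0.001, 2.781]
force: [-0.8, 0.1, -0.7]
gripper_width: 0.387
gripper_force: 30.3
```

Emit:
arm_command([
  [[0,0,0.01,0],[0,0,0.02,0],[0,0,0.03,0],[0,0,0.035,0],[0,0,0.035,0]],
])

```text
clock: 9.23
eef_pos: [0.5857, -0.0683, 0.0807]
eef_rot: [3.142, 0.0, 2.781]
force: [0.1, -0.6, -0.8]
gripper_width: 0.384
gripper_force: 30.3
```

Emit:
arm_command([
  [[0,0,0.005,0],[0,0,0.01,0],[0,0,0.01,0]],
])

```text
clock: 9.48
eef_pos: [0.5858, -0.0684, 0.0801]
eef_rot: [3.142, 0.0, 2.781]
force: [-1.1, 0.5, 2.3]
gripper_width: 0.392
gripper_force: 30.5
```

Emit:
arm_command([
  [[0,0,0,0],[0,0,0,0],[0,0,0,0],[0,0,0,0],[0,0,-0.3,0],[0,0,-0.7,0],[0,0,-1,0],[0,0,-1,0]],
], fingers=1)

```text
clock: 10.15
eef_pos: [0.5891, -0.0688, 0.186]
eef_rot: [3.139, 0.009, 2.781]
force: [1.5, 0.6, 0.3]
gripper_width: 0.999
gripper_force: 0.0
```

```bash
python3 - <<'E'
from h import *
s=arm.observe(); m=viewer.camera_model("wrist"); im,r=red(.086); cv2.imwrite("pics/w6.png",im); print("wrist",r,s["eef_pos"],s["eef_rot"])
for c in ("scene","side"):
    im,r=red(.086,c); cv2.imwrite(f"pics/{c}6.png",im)
    d=place_of("spot",c); print(c,[(q["xy"],q["conf"]) for q in d[:2]], P(c,[.5855,-.0675,.086]))
# gauge
a=place_of("gauge_grip","scene"); b=place_of("gauge_grip","side"); e=place_of("stand_mouth","scene"); f=place_of("stand_mouth","side")
for q in (a,b,e,f): print([(np.round(x["xy"],1),round(x["conf"],2)) for x in q[:3]])
print(tri([ray("scene",(401.1,210.4)),ray("side",(240,279))]))
E
python3 -c "
import cv2,numpy as np
a=cv2.resize(cv2.imread('pics/scene6.png')[150:350,280:460],None,fx=2.2,fy=2.2);b=cv2.resize(cv2.imread('pics/side6.png')[220:400,200:360],None,fx=2.44,fy=2.44)
h=min(a.shape[0],b.shape[0]);cv2.imwrite('pics/c6.png',np.hstack([a[:h],b[:h]])[:, :800])"
```

```text
wrist [([305, 236, 21, 20, 331], array([315.1, 245.4]), array([ 0.5844, -0.0676,  0.086 ]))] [ 0.58914522 -0.06877496  0.1860014 ] [3.13935382 0.00908076 2.78076015]
scene [([330.8, 265.9], 0.68)] [[328.41428833 265.81879796]]
side [([297.2, 248.4], 0.76), ([297.8, 264.0], 0.53)] [[298.45239235 249.39739297]]
[(array([401.9, 209.8]), 0.71), (array([405.8, 186.5]), 0.5)]
[(array([241.2, 281.8]), 0.67), (array([254.4, 319.5]), 0.61)]
[(array([398.6, 230.9]), 0.73)]
[(array([248.9, 308.4]), 0.59)]
[ 0.47995799 -0.29822196  0.12607287]
```

View pics/c6.png

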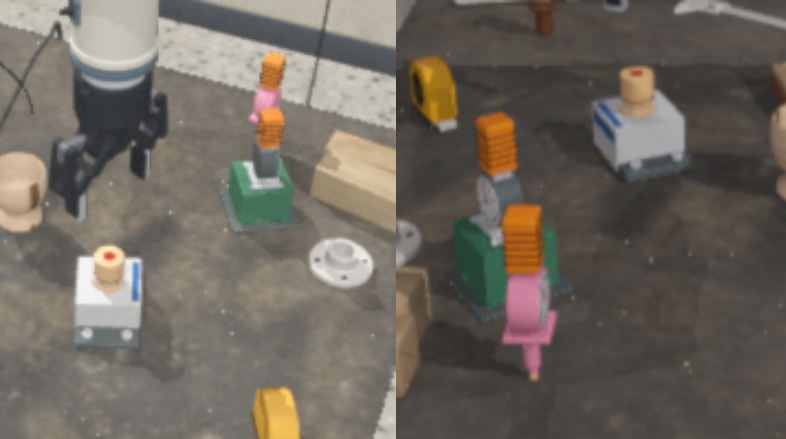

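The crop shows the light foot upright in the bore with its collar on the block face. It also shows the true gauge in the green stand, with the pink look-alike behind it. I'll rise and move towards the gauge.

Emit:
arm_command([
  [[0,-0.2,-0.3,0],[-0.05,-0.5,-0.7,0],[-0.08,-0.8,-0.7,0],[-0.08,-0.8,-0.7,0]],
])

```text
clock: 10.93
eef_pos: [0.5652, -0.1505, 0.2523]
eef_rot: [-3.14, 0.005, 2.779]
force: [0.2, -0.2, 0.4]
gripper_width: 1.002
gripper_force: 0.0
```

Emit:
arm_command([
  [[0,-0.4,0,0],[-0.16,-0.8,0,0],[-0.16,-0.8,0,0]],
])

```text
clock: 11.18
eef_pos: [0.5511, -0.2316, 0.2493]
eef_rot: [-3.139, 0.001, 2.778]
force: [0.6, 0.8, 0.3]
gripper_width: 0.996
gripper_force: 0.0
```

Emit:
arm_command([
  [[0,-0.4,0,0],[0,-0.7,0,0],[0,-0.75,0,0],[0,-0.75,0,0],[0,-0.75,0,0]],
])

```text
clock: 11.6
eef_pos: [0.5251, -0.2963, 0.249]
eef_rot: [3.141, -0.001, 2.78]
force: [-0.5, -0.8, 0.2]
gripper_width: 0.998
gripper_force: 0.0
```

```bash
python3 - <<'E'
from h import *
s=arm.observe(); m=viewer.camera_model("wrist"); im=viewer.read_camera("wrist"); cv2.imwrite("pics/w7.png",im); print(s["eef_pos"],s["eef_rot"])
for l,z in [("gauge_grip",.13),("stand_mouth",.054)]:
    print(l,[(np.round(d["xy"],1).tolist(),round(d["conf"],2),atz("wrist",d["xy"],z,m).round(4)) for d in place_of(l,"wrist")[:3]])
np.save("m7.npy",m["camera_from_world"])
E
```

```text
[ 0.52506217 -0.29625503  0.24904297] [ 3.14091364e+00 -1.12491541e-03  2.77957548e+00]
gauge_grip [([280.5, 182.7], 0.86, array([ 0.4808, -0.3026,  0.13  ])), ([129.1, 294.8], 0.61, array([ 0.5143, -0.4246,  0.13  ]))]
stand_mouth []
```

View pics/w7.png

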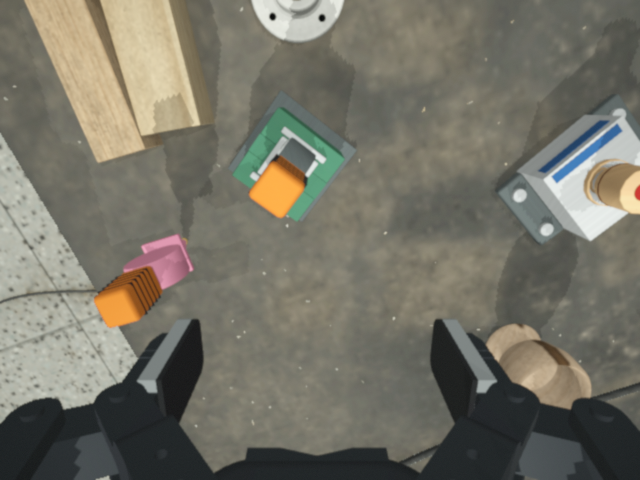

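The wrist picture shows the gauge's orange handle top at (278,187) above the stand centred near (293,157). The pink one is at (145,285), well clear. I'll fit the handle top and the stand for yaw.

```bash
cat > gz.py <<'E'
from h import *
def rect(k,z,m):
    c,_=cv2.findContours(k.astype(np.uint8),cv2.RETR_EXTERNAL,cv2.CHAIN_APPROX_NONE); c=max(c,key=cv2.contourArea)
    W=np.array([atz("wrist",p[0],z,m)[:2] for p in c])*1000
    return cv2.minAreaRect(W.astype(np.float32))
def handle(im,m,z,box):
    x0,y0,x1,y1=box; sub=np.zeros(im.shape[:2],bool); sub[y0:y1,x0:x1]=1
    h=cv2.cvtColor(im,cv2.COLOR_BGR2HSV); o=(h[...,0]>5)&(h[...,0]<22)&(h[...,1]>150)&sub
    vs=h[...,2][o]; t=vs.max()*0.85
    return rect(cv2.morphologyEx((o&(h[...,2]>t)).astype(np.uint8),cv2.MORPH_OPEN,np.ones((3,3))),z,m), rect(o,z,m), np.percentile(vs,[5,25,50,75,95])
E
python3 - <<'E'
from gz import *
im=cv2.imread("pics/w7.png"); m=dict(viewer.camera_model("wrist")); m["camera_from_world"]=np.load("m7.npy")
print(handle(im,m,.152,(235,140,320,225)))
h=cv2.cvtColor(im,cv2.COLOR_BGR2HSV); g=(h[...,0]>55)&(h[...,0]<95)&(h[...,1]>90); g[:, 380:]=0
print("stand",rect(g,.054,m))
E
```

```text
(((481.25750732421875, -303.5533447265625), (22.645832061767578, 22.36801528930664), 32.238285064697266), ((479.6192626953125, -301.2041015625), (23.200679779052734, 28.46554946899414), 32.083396911621094), array([120.  , 226.75, 254.  , 254.  , 254.  ]))
stand ((480.564453125, -302.776611328125), (63.30008316040039, 64.73428344726562), 32.26345443725586)
```

Emit:
arm_command([
  [[0.2,-0.1,0,0.015],[0.389,-0.219,0,0.035],[0.389,-0.219,0,0.055],[0.389,-0.219,0.1,0.075],[0.389,-0.219,0.3,0.095],[0.389,-0.219,0.5,0.103],[0.389,-0.219,0.6,0.103],[0.389,-0.219,0.6,0.103],[0.389,-0.219,0.6,0.103]],
])

```text
clock: 12.5
eef_pos: [0.4813, -0.3029, 0.1897]
eef_rot: [-3.141, -0.001, 2.137]
force: [0.2, -0.2, -0.2]
gripper_width: 1.002
gripper_force: 0.0
```

```bash
python3 - <<'E'
from gz import *
s=arm.observe(); m=viewer.camera_model("wrist"); im=viewer.read_camera("wrist"); cv2.imwrite("pics/w8.png",im); print(s["eef_pos"],s["eef_rot"])
u,v=P("wrist",[.481,-.303,.152],m)[0].astype(int); print(u,v)
print(handle(im,m,.152,(max(u-70,0),max(v-70,0),u+70,min(v+70,480))),totool([.4812,-.3034,.138]))
E
```

```text
[ 0.48126565 -0.30285013  0.1897201 ] [-3.14124445e+00 -8.59627412e-04  2.13664296e+00]
316 303
(((481.2681579589844, -303.55474853515625), (22.40569496154785, 22.110612869262695), 32.46309280395508), ((477.1965026855469, -297.44171142578125), (23.25827407836914, 36.95753479003906), 32.99921798706055), array([120., 159., 239., 249., 250.])) [ 0.002 -0.005  0.525]
```

Emit:
arm_command([
  [[-0.005,-0.005,0.2,0],[-0.005,-0.005,0.4,0],[-0.005,-0.005,0.52,0],[-0.005,-0.005,0.52,0],[-0.005,-0.005,0.52,0]],
])

```text
clock: 12.97
eef_pos: [0.4811, -0.3042, 0.1381]
eef_rot: [-3.141, -0.0, 2.134]
force: [0.1, -0.0, 0.8]
gripper_width: 0.996
gripper_force: 0.0
```

Emit:
arm_command([
  [[0,0,0,0],[0,0,0,0],[0,0,0,0],[0,0,0,0],[0,0,0,0],[0,0,0,0],[0,0,0,0],[0,0,0,0],[0,0,0,0],[0,0,0,0],[0,0,0,0],[0,0,0,0]],
], fingers=0, force=60)

```text
clock: 13.97
eef_pos: [0.4813, -0.3043, 0.1383]
eef_rot: [3.141, 0.001, 2.134]
force: [0.5, 0.4, 5.9]
gripper_width: 0.274
gripper_force: 59.2
```

Emit:
arm_command([
  [[0,0,-0.05,0],[0,0,-0.15,0],[0,0,-0.3,0],[0,0,-0.5,0],[0,0,-0.7,0],[0,0,-0.9,0],[0,0,-1,0],[0,0,-1,0],[0,0,-1,0]],
])

```text
clock: 14.72
eef_pos: [0.4808, -0.3041, 0.2379]
eef_rot: [3.141, 0.001, 2.134]
force: [-0.4, 0.0, -2.4]
gripper_width: 0.275
gripper_force: 58.8
```

Emit:
arm_command([
  [[0,0,-0.2,0],[0,0,-0.35,0],[0,0,-0.4,0],[0,0,-0.4,0],[0,0,-0.4,0],[0,0,-0.4,0]],
])

```text
clock: 15.22
eef_pos: [0.4803, -0.3038, 0.2763]
eef_rot: [-3.141, -0.002, 2.134]
force: [-0.7, 0.0, -1.5]
gripper_width: 0.272
gripper_force: 59.0
```

```bash
python3 - <<'E'
from gz import *
s=arm.observe(); m=viewer.camera_model("wrist"); im=viewer.read_camera("wrist"); cv2.imwrite("pics/w9.png",im)
zt=s["eef_pos"][2]+.152-.1383
print(s["eef_pos"],s["eef_rot"],s["force"],s["gripper_width"])
u,v=P("wrist",[*s["eef_pos"][:2],zt],m)[0].astype(int); print(u,v)
print(handle(im,m,zt,(max(u-70,0),max(v-70,0),u+70,min(v+70,480))))
print(totool([.585,-.0672,.0])*.1)
E
```

```text
[ 0.48027946 -0.30376376  0.27625169] [-3.14064380e+00 -1.97613974e-03  2.13363471e+00] [-0.70162081  0.04516993 -1.54706935] 0.27191747063484745
316 378
(((479.5608215332031, -302.8798522949219), (21.772647857666016, 21.882362365722656), 32.319358825683594), ((476.0445251464844, -297.33892822265625), (23.279184341430664, 35.00407409667969), 32.33128356933594), array([100., 164., 218., 242., 247.]))
[0.1437 0.215  0.2764]
```

View pics/w9.png

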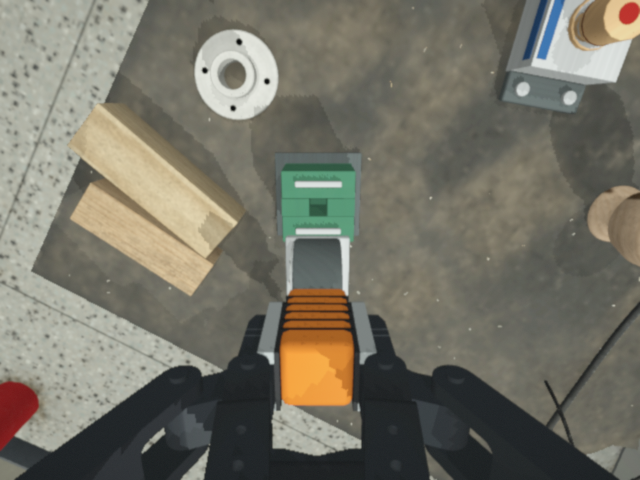

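The wrist picture shows the gauge free of the stand (its well is at (317,207)) and hanging straight in the grip. I'll carry it above the spot and turn it to the block's yaw.

Emit:
arm_command([
  [[0.1,0.15,0,0],[0.27,0.4,0,0],[0.45,0.68,0,0],[0.477,0.716,0,0]],
])

```text
clock: 15.6
eef_pos: [0.517, -0.2221, 0.2768]
eef_rot: [3.141, -0.002, 2.135]
force: [0.4, -0.9, -1.0]
gripper_width: 0.275
gripper_force: 59.4
```

Emit:
arm_command([
  [[0.2,0.3,0,0],[0.4,0.6,0,0],[0.477,0.716,0,0],[0.477,0.716,0,0]],
])

```text
clock: 15.93
eef_pos: [0.5518, -0.1446, 0.277]
eef_rot: [-3.141, -0.001, 2.137]
force: [-0.2, 0.3, -1.9]
gripper_width: 0.274
gripper_force: 59.7
```

Emit:
arm_command([
  [[0.15,0.22,0,0],[0.3,0.45,0,0.01],[0.4,0.62,0,0.02],[0.45,0.68,0,0.0262],[0.477,0.716,0,0.0262],[0.477,0.716,0,0.0262],[0.477,0.716,0,0.0262]],
])

```text
clock: 16.52
eef_pos: [0.5858, -0.0694, 0.2774]
eef_rot: [-3.141, 0.0, 1.97]
force: [0.4, 0.6, -1.5]
gripper_width: 0.273
gripper_force: 59.7
```

```bash
cat > chk.py <<'E'
from gz import *
s=arm.observe(); m=viewer.camera_model("wrist"); im=viewer.read_camera("wrist"); cv2.imwrite("pics/wc.png",im)
zt=s["eef_pos"][2]+.152-.1383
print(s["clock"],s["eef_pos"],s["eef_rot"],s["force"],s["gripper_width"])
u,v=P("wrist",[*s["eef_pos"][:2],zt],m)[0].astype(int)
print(handle(im,m,zt,(max(u-70,0),max(v-70,0),u+70,min(v+70,480)))[0])
print(red(.086)[1],totool([.5857,-.0682,.2143]))
E
python3 chk.py; python3 -c "
import sys; sys.path.insert(0,'.')
from h import *
a=viewer.read_camera('scene');b=viewer.read_camera('side')
a=cv2.resize(a[120:300,250:410],None,fx=2.5,fy=2.5);b=cv2.resize(b[120:300,220:380],None,fx=2.5,fy=2.5)
cv2.imwrite('pics/c9.png',np.hstack([a,b]))"
```

```text
16.5167 [ 0.58575034 -0.06941571  0.27740575] [-3.14064383e+00  7.38485939e-05  1.97026804e+00] [ 0.433218    0.59567216 -1.46421088] 0.2732810817305554
((584.8822631835938, -68.4281005859375), (21.6214599609375, 22.283628463745117), 22.96802520751953)
[([310, 206, 14, 14, 163], array([316.5, 212.3]), array([ 0.5847, -0.0678,  0.086 ])), ([0, 460, 32, 20, 337], array([ 14.8, 470. ]), array([ 0.4065, -0.4367,  0.086 ]))] [0.013 0.005 0.634]
```

View pics/c9.png

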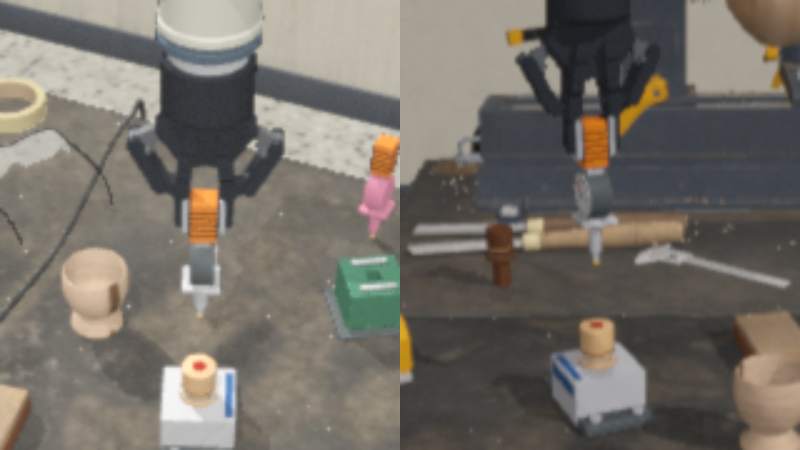

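The crop shows the gauge plumb over the foot in both views, with the dial on the blue-stripe side. The wrist view puts handle and spot within 1 mm. I'll lower it gently.

Emit:
arm_command([
  [[0.006,0,0.1,0],[0.006,0,0.25,0],[0.006,0,0.4,0],[0.006,0,0.5,0],[0.006,0,0.56,0],[0.006,0,0.56,0],[0.006,0,0.56,0]],
])

```text
clock: 17.3
eef_pos: [0.586, -0.068, 0.2217]
eef_rot: [-3.141, -0.0, 1.969]
force: [0.7, 0.1, -1.2]
gripper_width: 0.275
gripper_force: 59.9
```

Emit:
arm_command([
  [[0,0,0.02,0],[0,0,0.04,0],[0,0,0.06,0],[0,0,0.08,0],[0,0,0.09,0],[0,0,0.09,0],[0,0,0.09,0]],
])

```text
clock: 17.88
eef_pos: [0.5862, -0.068, 0.2131]
eef_rot: [3.141, 0.0, 1.969]
force: [-1.0, 0.6, 1.1]
gripper_width: 0.278
gripper_force: 60.0
```

```bash
python3 chk.py; python3 -c "
from h import *
for i in range(4):
    viewer.read_camera('side'); print(arm.observe()['force'].round(2))
a=viewer.read_camera('scene');b=viewer.read_camera('side'); cv2.imwrite('pics/s10.png',a);cv2.imwrite('pics/d10.png',b)"
```

```text
17.8833 [ 0.58619609 -0.0679786   0.21307332] [3.14112690e+00 2.82045775e-04 1.96902565e+00] [-1.00860904  0.55065155  1.07925489] 0.2783238422045622
((585.1732177734375, -67.0334701538086), (21.359891891479492, 22.282665252685547), 22.831655502319336)
[] [-0.    -0.005 -0.012]
[ 0.27 -0.24  1.97]
[0.79 0.26 0.53]
[ 0.13 -1.17  2.19]
[0.6  0.   2.25]
```

```bash
python3 -c "
from h import *
F=[]
for i in range(24):
    viewer.read_camera('side'); s=arm.observe(); F.append([*s['force'],s['eef_pos'][2]*1000])
F=np.array(F); print(F.mean(0),F.std(0)/24**.5, s['clock'])"
```

```text
[9.68525230e-01 7.28898038e-02 1.20300921e+00 2.12820115e+02] [0.08101442 0.07630471 0.0927578  0.00602037] 19.4833
```

Emit:
arm_command([
  [[0,0,0.01,0],[0,0,0.02,0],[0,0,0.031,0],[0,0,0.031,0],[0,0,0.031,0],[0,0,0.031,0]],
])

```text
clock: 19.98
eef_pos: [0.586, -0.068, 0.2098]
eef_rot: [3.141, 0.0, 1.969]
force: [0.7, 0.0, 2.1]
gripper_width: 0.276
gripper_force: 60.2
```

```bash
python3 -c "
from h import *
F=[]
for i in range(24):
    b=viewer.read_camera('side'); s=arm.observe(); F.append([*s['force'],s['eef_pos'][2]*1000])
F=np.array(F); print(F.mean(0),F.std(0)/24**.5, s['clock'],s['gripper_width'],s['gripper_force'])
a=viewer.read_camera('scene')
a=cv2.resize(a[160:320,260:420],None,fx=2.5,fy=2.5,interpolation=2);b=cv2.resize(b[150:310,220:380],None,fx=2.5,fy=2.5,interpolation=2)
cv2.imwrite('pics/c11.png',np.hstack([a,b]))"; python3 chk.py
```

```text
[1.33403291e+00 2.69403300e-02 2.35422668e+00 2.09718151e+02] [0.10850587 0.09836403 0.11126235 0.00678092] 21.1833 0.27078868212974094 60.2001678943634
21.2333 [ 0.58596625 -0.06794193  0.2096665 ] [-3.14156888e+00  1.14582803e-06  1.96903726e+00] [1.28544941 0.12555231 3.02528249] 0.2712034898475714
((584.9776611328125, -67.03875732421875), (21.36361312866211, 22.28359603881836), 22.847000122070312)
[] [-0.001 -0.004 -0.046]
```

View pics/c11.png

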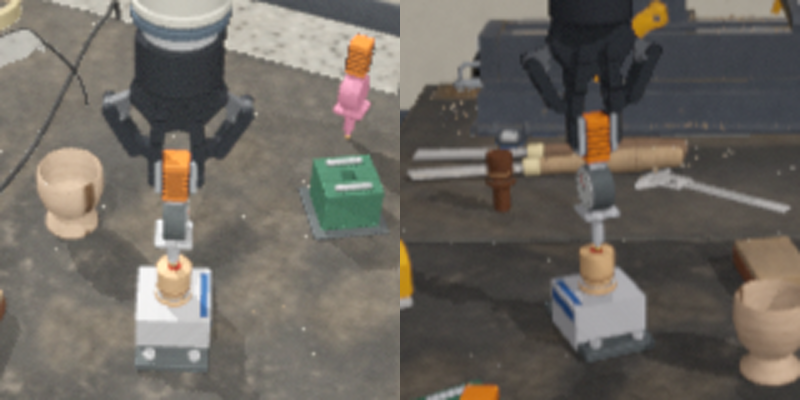

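The last crop shows the tip standing on the red spot, the gauge upright and its dial on the blue-striped side. The push is about 4.0 N, which is about 5 mm of plunger travel, so I'll hand it in.

```bash
python3 -c "
from cell import arm
print(arm.close_job())"
```

```text
the job is handed in; nothing more can be done
None
```

The job is handed in (verdict not shown): the light foot stands home in the bore, and the arm holds the gauge upright on the red spot at about 4 N, its plunger about half-way in and its dial facing the blue-striped side.

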